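# Reverse the ratchet and clamp the carton

## Task

Clamp the crockery carton against the yellow stop fence with the bench clamp. Its ratchet is still set to loosen: first flip the small yellow thumb lever over to the left (tighten), then work the red handle to and fro by its black grip until the carton is held firmly, which is when swinging the grip to the left takes about 15 N of sideways pull; never pull much harder, or the carton is crushed, do not back the jaw off, and leave the other things on the bench alone. Finish with the handle let go and the lever still set to tighten.

Things in the scene. Friction and masses are not known exactly. Their poses are not given: they have to be found in the camera images.
- clamp: Clamp bed, a grey plate 395 x 110 x 5 mm fixed to the worktop. Origin under the vertical spindle axis, at worktop height. +x points away from the robot along the bed to the carton and the fence, +y left, z up.
- spindle_top (a point): Top of the spindle's steel hexagon head, on its axis, 57 mm above the worktop. The spindle is a ratchet wheel of 12 teeth, so up to 0.5 rad of handle swing is lost before the pawl bites. Turned clockwise from above it drives the jaw to the carton, 10 mm per rad; anticlockwise backs the jaw off. It stays, and holds the squeeze, when the handle is let go.
- handle (a joint): Angle (rad) of the red handle about the spindle: 0 along the bed's -x (towards the robot), positive anticlockwise from above (grip end to the right), negative clockwise (to the left). Solid stops at -0.85 and +0.85. Set to tighten, swings to the left drive the spindle, swings to the right slip (1 to 3 N at the grip). Set to loosen it is the other way round.
- handle_grip (a point): On the axis of the black grip, a round upright sleeve that spins freely, 24 mm across, 43 to 100 mm above the worktop, 145 mm from the spindle; this point is at 85 mm. Pull to swing it left: 10 N with the jaw free, 13 N at 40 N on the carton, 15.5 N at 80 N, 18 N at 120 N, growing 25 N per rad; up to 2 N less while it stands still. Handle bar: 24 mm wide, top at 42 mm.
- pawl (a joint): Angle (rad) of the yellow lever relative to the handle, positive anticlockwise from above. Above +0.1: loosen (pin leans right). Below -0.1: tighten (pin leans left). Snaps over at 0, stops at +0.45 and -0.45; may rest at 0.15 either side on a tooth until the handle moves. If the pawl is jammed in the teeth the handle gives a little to the left as the pin is pushed left.
- lever_tip (a point): On the axis of the lever's upright yellow pin, 12 mm across, 46 to 86 mm above the worktop, this point at 80 mm; the lever arm below it has its top at 52 mm. The pin is 32 mm from the lever's pivot, on the side of the grip; the pivot lies on the handle 68 mm from the spindle. Pushing the pin sideways takes 1 to 3 N.
- foot: Yellow jaw foot with a black rubber face, 100 mm wide, 22 to 66 mm above the worktop, sprung (40 N per mm), driven along the bed's +x. Its origin is the clamp's origin as built and moves along the bed with the foot; the rubber face lies 87 mm ahead of it.
- carton: Open cardboard carton with white plates, about 244 x 202 x 92 mm, about 0.6 to 1.1 kg, standing loose on the bed (5 mm above the worktop) between foot and fence, with a few millimetres of play at both. Origin at the centre of its underside; its own y axis lies along the bed, the walls are 101 mm either side.
- fence: Yellow upright stop plate, 170 mm wide, 75 mm high, fixed on the bed behind the carton. Its origin lies in the middle of the bed, 5 mm above the worktop, 150 mm in front (-x) of the face that looks to the carton.
- cup: Bystander: blue cup, 72 x 94 x 54 mm, origin at its base centre.
- tape_roll: Bystander: tape roll, 67 x 67 x 37 mm, lying flat, origin at its base centre.
- stapler: Bystander: red stapler, 120 x 32 x 44 mm, origin at its base.
- box_cutter: Bystander: yellow box cutter, 131 x 18 x 14 mm, origin at its base.

How it is judged:
By the outcome, as a careful person would: the job done as asked, in the order asked, and still so for the second after the job is handed in, with the robot touching nothing.
It also fails if it takes over 64 s, if anything falls off the work surface, if the arm or the gripper's body presses on something with over 40 N, if the wrist force passes 120 N, or if a joint passes its speed limit or range.

## Robot

A 6-joint arm with a two-finger parallel gripper is mounted at the origin on a cart in front of the work surface, level with it; the furniture and walls round the work are solid. World frame = base frame: x ahead of the robot, y to its left, z up, the work surface at z = 0. Lengths are in mm, angles in rad, forces in N, time in s.
With the tool pointing down it reaches from about 350 to 975 mm from the base axis. Payload 4.9 kg.
Tool frame: the origin (TCP) lies between the finger pads; the fingertips stand 11 mm ahead of it and the grasp point (between the pads) lies 8 mm behind it; z points along the fingers, y is the direction in which the jaws open and shut (so a half turn about z gives the same grasp; the last joint's range is limited). The gripper opens to 85 mm and grips with 20 to 120 N. Pads are 22 mm wide; open, the fingers measure 114 mm over their backs; the gripper's body (76 mm by 85 mm) begins 54 mm behind the grasp point. The pads swing forward as they close: fully open they stand 13 mm farther back than shut.
Start: joints at [1.19, 0.053, 1.613, -0, 1.476, -0.119], TCP at [161.753, 603.687, 242.304] pointing down, gripper open.
Joint ranges: [-3.01, 3.01], [-1.01, 2.22], [0.06, 2.58], [-1.02, 4.17], [0.09, 2.62], [-3.14, 3.14]. Speed limits (rad/s): [2.57, 2.57, 3.14, 3.14, 3.14, 3.14].

## Interface

Orientations are given as [roll, pitch, yaw] about the fixed x, y, z axes, in that order (R = Rz(yaw) Ry(pitch) Rx(roll)).
In Python, from cell import bot, vision, close_job gives the robot as it stands.
- The arm moves only by the shell command python3 -m jog 'ROWS'. ROWS is JSON, a list of rows, each an object of numbers: "x", "y", "z": the shift along the tool's x, y, z in cm; "twist": the turn about the tool's z in units of 5 degrees (1.0 is 5 degrees); "gripper": the closure in counts, from 0 (fully open) to 255 (shut). In form: [{"x": .., "y": .., "z": .., "twist": .., "gripper": ..}, ...]. A call has 1 to 12 rows; each row shifts and turns the pose as measured when the row begins, along the tool's axes as they then stand; what a row does not reach is not made up. A row lasts 1/8 s, in which the tool goes at most 62.5 mm and 10.7 degrees, less where a joint would pass 70% of its speed; a pose out of reach is approached as far as the arm can. A call with a gripper value outside its range is refused whole. The fingers move at their own pace and stop on an object; the grip force is fixed at half the most. Time passes only in rows, so rows that do not move let the fingers close. It gives the time, the measured TCP pose, the force and the opening at its end, in the units of the state.
- bot.state(): the state, without advancing time (a new reading comes with each control period).
- vision.grab_frame(name): name is "scene" or "top"; returns (picture, depth): 420x560x3 uint8, red, green, blue; 420x560 float32, mm along the optical axis (not along the pixel's ray), 0 where there is no reading.
- vision.camera_model(name): a dict with "fov_y" (degrees; the focal length in pixels is half the picture's height over the tangent of half this angle, whatever the lens; pixels are square), "cx", "cy" (the principal point, pixels), "origin" and "rotation" of the camera in the world. Camera axes: x right, y down, z forward; pixel columns grow to the right and rows downward; lengths in mm; the calibration is good to about 2 mm. A picture is of the moment at which its call begins. camera_model takes no time and is no camera call.
- close_job(): hands the job in, once; it reports no verdict.
The state is a dict: "time": time; "joint_pos": joint angles; "qvel": joint speeds; "joint_torque": joint torques, N m; "ee_pos": TCP position; "tool_rot": TCP orientation; "wrist_force": force on the tool from outside, world axes, zero at the start; "moment": the same for the moment, N m; "finger_gap": finger opening in mm.
Only numpy, scipy, OpenCV 4.12 (cv2) and the standard library are available. Lean on these libraries where they do the work, as an engineer would, in place of code of your own. Each camera call takes 0.05 s, during which the arm holds its last target. There are 200 camera calls.

## Working session

There is one attempt and no reset: what is moved stays moved. The work goes in short steps, Python scripts to look and compute and a shell command to move; the robot and the scene stay as the last step left them, time stands still between calls to the robot, and variables do not carry over. Pictures are saved under pics/ and viewed, about 8 in all and at most 12, crops included, and the job is handed in when it is done.

```bash
ls; mkdir -p pics
python3 - <<'E'
from cell import bot,vision
import cv2,numpy as np
print(bot.state())
for n in("scene","top"):
    p,d=vision.grab_frame(n); np.savez(f"{n}0.npz",p=p,d=d)
    cv2.imwrite(f"pics/{n}0.png",p[:,:,::-1]); print(n,vision.camera_model(n),(d==0).mean())
E
```

```text
pics
{'time': 0.0, 'joint_pos': array([ 1.18999793e+00,  5.33181960e-02,  1.61430555e+00,  2.73182612e-06,
        1.47600667e+00, -1.19011846e-01]), 'qvel': array([-0.00026328,  0.00093275,  0.00067812,  0.00127908, -0.00049872,
       -0.00195466]), 'joint_torque': array([ 1.32181063e-03, -3.93706620e+01, -3.70165443e+01, -8.21990352e-05,
        7.04276143e-03, -2.83819773e-06]), 'ee_pos': array([161.5329014 , 603.13635091, 241.08006901]), 'tool_rot': array([-3.13956962e+00, -2.44646257e-04,  2.87980559e+00]), 'wrist_force': array([-0.20400317,  0.40642268,  0.14235972]), 'moment': array([-0.01566504, -0.00289914,  0.04960375]), 'finger_gap': 85.42142685145984}
scene {'fov_y': 42.7152178071733, 'cx': 278.526726218495, 'cy': 219.76281119759892, 'origin': array([-532.82494463, -867.34121439,  871.93798275]), 'rotation': array([-2.09826004,  0.01418811, -0.88781498])} 0.0038775510204081634
top {'fov_y': 46.26393332306278, 'cx': 278.1697659588132, 'cy': 206.94735997603166, 'origin': array([ 468.53021478,   21.11947312, 1444.21000958]), 'rotation': array([-3.08004387,  0.01221318, -1.56374797])} 0.0042729591836734694
```

View pics/top0.png

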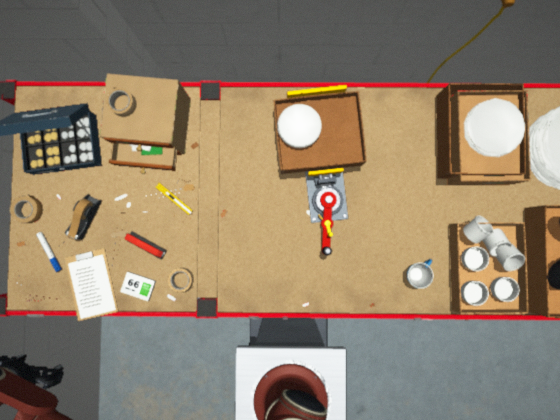

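View pics/scene0.png

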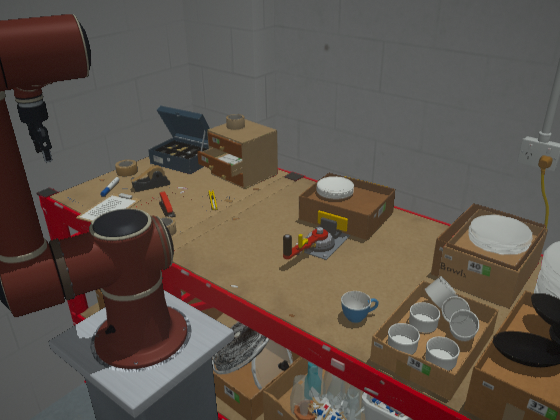

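The top view shows the clamp with its spindle near (328,199), yellow lever (329,229) and black grip (327,251). The carton is at (320,130), with the cup at (420,275). In the scene view the grip is at (288,243) and the lever pin at about (301,240).

```bash
cat > h.py <<'E'
import numpy as np,cv2
from cell import bot,vision
from scipy.spatial.transform import Rotation as R
def ray(n,u,v):
    m=vision.camera_model(n); f=210/np.tan(np.radians(m["fov_y"]/2))
    A=R.from_euler("xyz",m["rotation"]).as_matrix()
    return np.array(m["origin"]),A@np.array([(u-m["cx"])/f,(v-m["cy"])/f,1.0])
def onz(n,u,v,z):
    o,d=ray(n,u,v); return o+d*(z-o[2])/d[2]
def dep(n,u,v,D): o,d=ray(n,u,v); return o+d*D
def blobs(p,lo,hi,box,amin=4):
    h=cv2.cvtColor(p,cv2.COLOR_RGB2HSV); m=cv2.inRange(h,lo,hi); x0,y0,x1,y1=box
    k=np.zeros_like(m); k[y0:y1,x0:x1]=m[y0:y1,x0:x1]
    n,l,s,c=cv2.connectedComponentsWithStats(k)
    return [(c[i].round(1),s[i]) for i in range(1,n) if s[i][4]>=amin]
def crop(p,box,name,s=8):
    x0,y0,x1,y1=box; cv2.imwrite(name,cv2.resize(p[y0:y1,x0:x1,::-1],None,fx=s,fy=s,interpolation=cv2.INTER_CUBIC))
E
python3 - <<'E'
from h import *
T=np.load("top0.npz");S=np.load("scene0.npz")
a=T['p'][160:270,285:370,::-1]; b=S['p'][195:275,265:365,::-1]
A=cv2.resize(a,(425,550),interpolation=cv2.INTER_CUBIC)
B=cv2.resize(b,(375,300),interpolation=cv2.INTER_CUBIC); c=np.zeros((550,800,3),np.uint8); c[:,:425]=A; c[:300,425:]=B
cv2.imwrite("pics/c0.png",c)
for n,D,bx in(("top",T,(300,160,360,265)),("scene",S,(270,200,350,265))):
    for nm,lo,hi in(("yel",(20,120,120),(35,255,255)),("red",(0,150,90),(8,255,255)),("blk",(0,0,0),(180,255,55))):
        for c,s in blobs(D['p'],lo,hi,bx):
            d=D['d'][int(c[1]),int(c[0])]; print(n,nm,c,s,dep(n,*c,d).round(0))
for u,v,z in((328,199,57),(327,251,100),(329,229,86)): print(onz("top",u,v,z).round(1))
E
```

```text
top yel [325.6 171. ] [308 168  37   8 160] [656. -94.  67.]
top yel [320.  216.7] [319 215   3   4   7] [528. -81.  33.]
top yel [328.5 228. ] [324 220  10  17  82] [ 496. -104.   51.]
top red [326.5 218.2] [321 192  15  57 415] [ 524. -100.   38.]
top blk [330.5 167. ] [329 167   4   1   4] [ 671. -111.   39.]
top blk [338.5 166. ] [337 166   4   1   4] [ 673. -133.   45.]
top blk [313. 169.] [310 169   7   1   7] [667. -61.  27.]
top blk [321.5 168. ] [320 168   4   1   4] [668. -85.  35.]
top blk [317.8 183.6] [317 183   3   2   5] [625. -75.  23.]
top blk [322.5 183. ] [321 183   4   1   4] [626. -88.  31.]
top blk [331.6 182.2] [330 182   4   2   5] [ 628. -114.   33.]
top blk [323.3 251. ] [322 248   4   7  10] [431. -87.  77.]
scene yel [332.4 215. ] [318 210  30  11  82] [657. -95.  65.]
scene yel [300.1 234.8] [298 233   5   4  15] [ 481. -105.   85.]
scene yel [304.1 240.5] [302 238   6   7  31] [509. -99.  49.]
scene red [315.  237.4] [301 229  27  21 174] [ 545. -111.   46.]
scene red [293.4 251.4] [286 245  13  14  67] [ 455. -102.   41.]
scene blk [330.  227.8] [321 220  21  19 174] [ 626. -108.   39.]
scene blk [286.9 245.5] [283 236   8  20 128] [ 426. -102.   76.]
scene blk [326.6 249. ] [320 246  14   6  17] [ 558. -144.   13.]
scene blk [313.4 249.2] [310 248   9   3  13] [ 538. -111.    9.]
[ 577.3 -102.    57. ]
[432.  -95.6 100. ]
[ 492.1 -102.3   86. ]
```

View pics/c0.png

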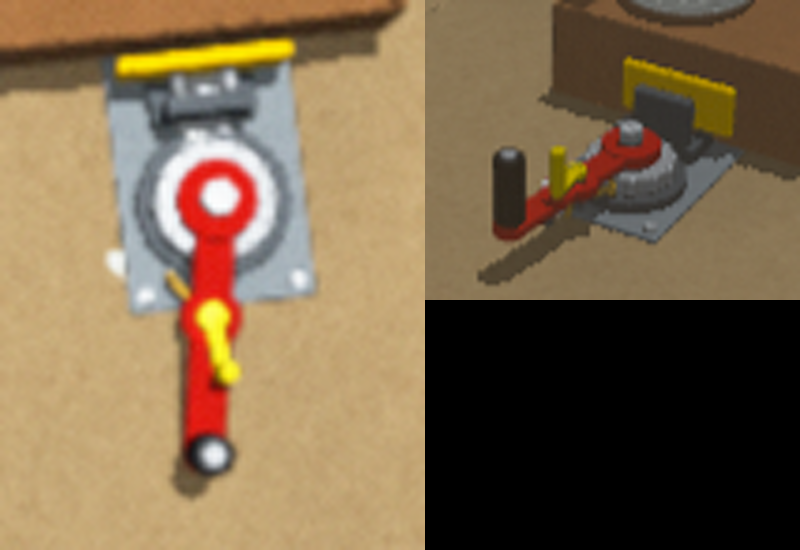

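The crop shows the hex head at full-frame pixel (328.5,198.7), the grip top at (327,250.7), the lever pivot at (327.1,223.3) and the pin top at (330.5,234.1). The pin leans right, so it is set to loosen.

```bash
cat >> h.py <<'E'
def info(sp,gr,yaw,pv=None,pin=None):
    d=gr-sp; a=np.arctan2(-d[1],-d[0]); out=dict(r=np.hypot(*d[:2]).round(1),handle=round(a-yaw,3))
    if pin is not None:
        q=pin-pv; b=np.arctan2(-q[1],-q[0]); out.update(rp=np.hypot(*q[:2]).round(1),rpv=np.hypot(*(pv-sp)[:2]).round(1),pawl=round(b-a,3))
    return out
def rel(p):
    "tool move cm to bring TCP to world p"
    s=bot.state(); A=R.from_euler("xyz",s["tool_rot"]).as_matrix()
    return (A.T@(np.array(p)-s["ee_pos"])/10).round(2)
E
python3 - <<'E'
from h import *
sp=onz("top",328.5,198.7,57);gr=onz("top",327,250.7,100);pv=onz("top",327.1,223.3,52);pin=onz("top",330.5,234.1,86)
e=[onz("top",285+x/5-.4,160+y/5-.4,z) for x,y,z in((108,90,5),(130,312,5),(118,66,66),(295,47,66),(315,292,5))]
print(sp,gr,pv,pin); d=e[0]-e[1]; f=e[2]-e[3]
print(np.arctan2(d[1],d[0]),np.arctan2(-f[0],f[1]),e)
print(info(sp,gr,.105,pv,pin)); 
for u,v,z in((300.1,234,86),(286.9,237,100)):print("scene",onz("scene",u,v,z))
print(rel([pin[0],pin[1]-45,150]))
E
```

```text
[ 578.15802891 -103.45693626   57.        ] [432.79281763 -95.62542223 100.        ] [ 508.74373485 -100.00374467   52.        ] [ 478.06969983 -106.43108528   86.        ]
0.10173173531479315 0.1130811358418848 [array([644.13346835, -42.54515425,   5.        ]), array([513.58092149, -55.87249958,   5.        ]), array([650.32947874, -45.43321723,  66.        ]), array([ 661.64658651, -145.08580686,   66.        ]), array([ 525.99989504, -163.95889562,    5.        ])]
{'r': np.float64(145.6), 'handle': np.float64(-0.159), 'rp': np.float64(31.3), 'rpv': np.float64(69.5), 'pawl': np.float64(0.26)}
scene [ 482.56169751 -104.11746591   86.        ]
scene [430.29765505 -98.83075648 100.        ]
[-50.1  -64.68   9.23]
```

```bash
python3 -m jog '[{"x":-3.8,"y":-5,"z":0,"gripper":255},{"x":-4,"y":-5,"z":0,"gripper":255},{"x":-4,"y":-5,"z":0,"gripper":255},{"x":-4,"y":-5,"gripper":255},{"x":-4,"y":-5,"gripper":255},{"x":-4,"y":-5,"gripper":255},{"x":-4,"y":-5,"gripper":255},{"x":-4,"y":-5,"gripper":255},{"x":-4,"y":-5,"gripper":255},{"x":-4,"y":-5,"gripper":255},{"x":-4,"y":-5,"gripper":255},{"gripper":255}]'
python3 -c "
from h import *
print(rel([478,-151,150]))"
```

```text
[-50.09 -64.64   9.23]validation failed for argument at $[0]...
```

```bash
python3 -m jog '[{"x":-4,"y":-5,"z":0,"twist":0,"gripper":255},{"x":-4,"y":-5,"z":0,"twist":0,"gripper":255},{"x":-4,"y":-5,"z":0,"twist":0,"gripper":255},{"x":-4,"y":-5,"z":0,"twist":0,"gripper":255},{"x":-4,"y":-5,"z":0,"twist":0,"gripper":255},{"x":-4,"y":-5,"z":0,"twist":0,"gripper":255},{"x":-4,"y":-5,"z":0,"twist":0,"gripper":255},{"x":-4,"y":-5,"z":0,"twist":0,"gripper":255},{"x":-4,"y":-5,"z":0,"twist":0,"gripper":255},{"x":-4,"y":-5,"z":0,"twist":0,"gripper":255},{"x":-4,"y":-5,"z":0,"twist":0,"gripper":255},{"x":0,"y":0,"z":0,"twist":0,"gripper":255}]'
python3 -c "
from h import *
print(rel([478,-151,150]))"
```

```text
time: 1.6
ee_pos: [437.4, -31.8, 238.2]
tool_rot: [-3.135, 0.001, 2.882]
wrist_force: [-0.8, 0.7, -0.3]
finger_gap: 0.1
[ -6.97 -10.42   8.9 ]
```

```bash
python3 -m jog '[{"x":-3.5,"y":-5.2,"z":0,"twist":0,"gripper":255},{"x":-3.5,"y":-5.2,"z":0,"twist":0,"gripper":255},{"x":0,"y":0,"z":0,"twist":-1.3,"gripper":255},{"x":0,"y":0,"z":4,"twist":-1.3,"gripper":255},{"x":0,"y":0,"z":4,"twist":0,"gripper":255},{"x":0,"y":0,"z":0,"twist":0,"gripper":255}]'
python3 -c "
from h import *
print(rel([479,-150,73]))"
```

```text
time: 2.35
ee_pos: [477.6, -146.4, 155.6]
tool_rot: [-3.139, -0.002, 3.121]
wrist_force: [-0.8, -0.2, 0.4]
finger_gap: -0.4
[-0.16 -0.34  8.27]
```

```bash
python3 -m jog '[{"x":0,"y":0,"z":3,"twist":0,"gripper":255},{"x":0,"y":0,"z":3,"twist":0,"gripper":255},{"x":0,"y":0,"z":2.2,"twist":0,"gripper":255},{"x":0,"y":0,"z":0.2,"twist":0,"gripper":255},{"x":0,"y":0.8,"z":0,"twist":0,"gripper":255},{"x":0,"y":0.5,"z":0,"twist":0,"gripper":255}]'; for i in 1;do python3 -m jog '[{"x":0,"y":0.4,"z":0,"twist":0,"gripper":255},{"x":0,"y":0.4,"z":0,"twist":0,"gripper":255}]';  python3 -m jog '[{"x":0,"y":0.4,"z":0,"twist":0,"gripper":255},{"x":0,"y":0.4,"z":0,"twist":0,"gripper":255}]'; python3 -m jog '[{"x":0,"y":0.4,"z":0,"twist":0,"gripper":255},{"x":0,"y":0.4,"z":0,"twist":0,"gripper":255}]'; done
```

```text
time: 3.1
ee_pos: [484.5, -132.3, 81.1]
tool_rot: [-3.134, 0.012, 3.125]
wrist_force: [0.4, -0.0, 0.1]
finger_gap: 0.4
time: 3.35
ee_pos: [485.6, -123.9, 82.9]
tool_rot: [-3.132, 0.015, 3.126]
wrist_force: [0.1, -0.4, -0.2]
finger_gap: 0.1
time: 3.6
ee_pos: [485.8, -115.3, 83.1]
tool_rot: [-3.132, 0.015, 3.126]
wrist_force: [-0.4, 0.5, 1.6]
finger_gap: -0.2
time: 3.85
ee_pos: [486.0, -108.1, 83.1]
tool_rot: [-3.129, 0.015, 3.126]
wrist_force: [-0.4, -5.9, -0.5]
finger_gap: 0.0
```

Run:
```python
from h import *
print(bot.state()["wrist_force"])
p,_=vision.grab_frame("scene");q,_=vision.grab_frame("top")
c=np.zeros((440,800,3),np.uint8)
c[:,:400]=cv2.resize(p[190:278,265:345,::-1],(400,440),interpolation=2); c[:,400:]=cv2.resize(q[180:268,290:370,::-1],(400,440),interpolation=2)
cv2.imwrite("pics/c1.png",c)
```

```text
[-0.3720147  -5.85043729 -0.4816955 ]
```

View pics/c1.png

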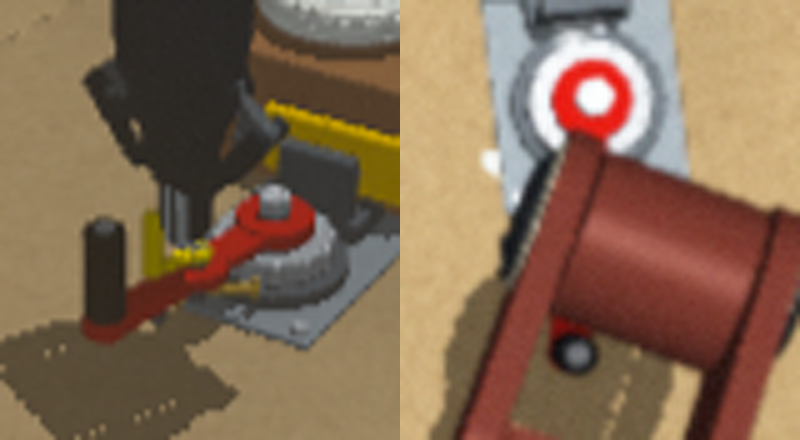

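The scene crop shows the fingertips against the pin's right side at (175,245). In the top crop the grip is at (576,353), about 6 mm left of where it started. I'll keep pushing.

```bash
for i in 1; do python3 -m jog '[{"x":0,"y":0.4,"z":0,"twist":0,"gripper":255},{"x":0,"y":0,"z":0,"twist":0,"gripper":255}]';  python3 -m jog '[{"x":0,"y":0.4,"z":0,"twist":0,"gripper":255},{"x":0,"y":0,"z":0,"twist":0,"gripper":255}]'; python3 -m jog '[{"x":0,"y":0.4,"z":0,"twist":0,"gripper":255},{"x":0,"y":0,"z":0,"twist":0,"gripper":255}]'; done
python3 - <<'E'
from h import *
q,_=vision.grab_frame("top")
cv2.imwrite("pics/c2.png",cv2.resize(q[180:268,290:370,::-1],(400,440),interpolation=2))
for c,s in blobs(q,(0,0,0),(180,255,60),(300,240,340,262)): print(c,s)
E
```

```text
time: 4.2
ee_pos: [486.1, -105.6, 83.2]
tool_rot: [-3.125, 0.016, 3.127]
wrist_force: [-0.3, -4.6, -0.8]
finger_gap: -0.3
time: 4.45
ee_pos: [486.2, -103.8, 83.3]
tool_rot: [-3.12, 0.016, 3.127]
wrist_force: [-0.5, -5.6, -1.2]
finger_gap: 0.2
time: 4.7
ee_pos: [486.3, -102.4, 83.3]
tool_rot: [-3.114, 0.016, 3.127]
wrist_force: [-1.3, -5.4, -1.3]
finger_gap: 0.1
[322.1 249.2] [318 245   9  10  49]
```

```bash
for i in 1; do python3 -m jog '[{"x":0,"y":-0.8,"z":0,"twist":0,"gripper":255},{"x":0.6,"y":0,"z":0.5,"twist":0,"gripper":255},{"x":0.4,"y":0,"z":0.5,"twist":0,"gripper":255},{"x":0,"y":0.5,"z":0,"twist":0,"gripper":255}]';  python3 -m jog '[{"x":0,"y":0.5,"z":0,"twist":0,"gripper":255},{"x":0,"y":0.5,"z":0,"twist":0,"gripper":255}]'; python3 -m jog '[{"x":0,"y":0.5,"z":0,"twist":0,"gripper":255},{"x":0,"y":0.5,"z":0,"twist":0,"gripper":255}]'; done
python3 - <<'E'
from h import *
q,_=vision.grab_frame("top");p,_=vision.grab_frame("scene")
c=np.zeros((440,800,3),np.uint8)
c[:,:400]=cv2.resize(p[190:278,265:345,::-1],(400,440),interpolation=2); c[:,400:]=cv2.resize(q[180:268,290:370,::-1],(400,440),interpolation=2)
cv2.imwrite("pics/c3.png",c)
for c,s in blobs(q,(0,0,0),(180,255,60),(300,240,340,262)): print(c,s)
E
```

```text
time: 5.25
ee_pos: [477.1, -106.9, 73.8]
tool_rot: [-3.113, 0.019, 3.126]
wrist_force: [-0.9, -6.8, -1.3]
finger_gap: -0.4
time: 5.5
ee_pos: [477.5, -99.8, 73.7]
tool_rot: [-3.104, 0.021, 3.126]
wrist_force: [1.3, -11.4, -2.5]
finger_gap: -0.3
time: 5.75
ee_pos: [478.5, -94.0, 73.8]
tool_rot: [-3.092, 0.024, 3.127]
wrist_force: [1.6, -14.0, -2.5]
finger_gap: 0.1
[318.2 251.5] [315 249   8   5  22]
```

View pics/c3.png

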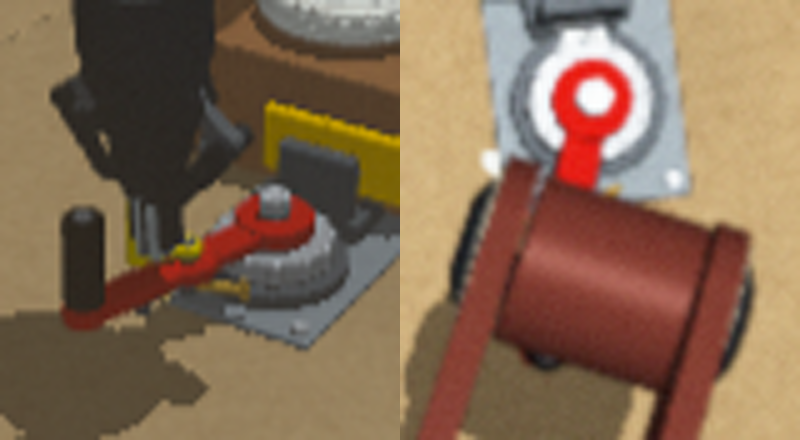

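The crop shows the handle swung left, with its grip at (83,215), and the pin still to the left of the fingers. 14 N at the pin's radius matches driving a free jaw, so the lever has probably flipped. I'll back off and raise to check.

```bash
python3 -m jog '[{"x":0,"y":-2,"z":0,"twist":0,"gripper":255},{"x":0,"y":-2,"z":-2,"twist":0,"gripper":255},{"x":0,"y":0,"z":-4,"twist":0,"gripper":200},{"x":0,"y":0,"z":-4,"twist":0,"gripper":165},{"x":0,"y":-5,"z":0,"twist":0,"gripper":165},{"x":0,"y":-5,"z":0,"twist":0,"gripper":165},{"x":0,"y":-5,"z":0,"twist":0,"gripper":165},{"x":0,"y":0,"z":0,"twist":0,"gripper":165}]'
python3 - <<'E'
from h import *
q,d=vision.grab_frame("top");p,_=vision.grab_frame("scene")
np.savez("t4.npz",p=q,d=d)
c=np.zeros((550,800,3),np.uint8)
c[:440,425:]=cv2.resize(p[190:278,265:340,::-1],(375,440),interpolation=2); c[:,:425]=cv2.resize(q[160:270,285:370,::-1],(425,550),interpolation=2)
cv2.imwrite("pics/c4.png",c)
for nm,lo,hi in(("yel",(20,120,120),(35,255,255)),("blk",(0,0,0),(180,255,60))):
  for c,s in blobs(q,lo,hi,(300,165,345,262)): print(nm,c,s)
E
```

```text
time: 6.85
ee_pos: [469.7, -274.3, 177.9]
tool_rot: [-3.111, 0.014, 3.132]
wrist_force: [0.2, 1.1, -0.0]
finger_gap: 30.0
yel [325.7 171.1] [308 167  37   9 179]
yel [330.3 217.8] [329 217   4   3   6]
yel [321.3 226.5] [317 220  10  15  74]
blk [329.5 167. ] [328 167   4   1   4]
blk [339.5 166. ] [338 166   4   1   4]
blk [322.5 168. ] [321 168   4   1   4]
blk [317.8 183.6] [317 183   3   2   5]
blk [322.5 183. ] [321 183   4   1   4]
blk [331.4 182.2] [330 182   4   2   5]
blk [314.8 249.3] [314 247   3   6   9]
```

View pics/c4.png

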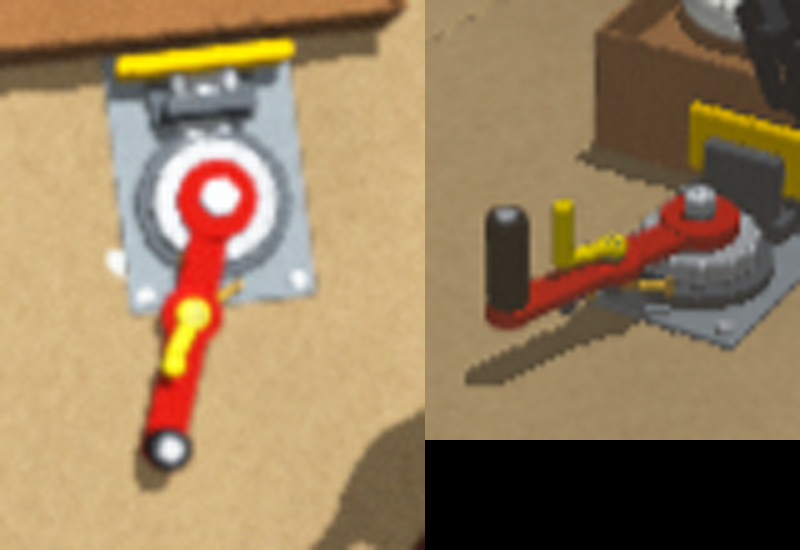

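The lever is now over to the left: pin (175,368), pivot (194,313), grip (169,449) in the crop. Next I'll measure and plan the swing.

Run:
```python
from h import *
f=lambda x,y,z:onz("top",285+x/5-.4,160+y/5-.4,z)
sp=f(219,195,57);gr=f(169,449,100);pv=f(194,313,52);pin=f(175,368,86)
print(sp,gr,pin,info(sp,gr,.107,pv,pin)); s=bot.state(); print(s["joint_pos"].round(2),s["tool_rot"])
d=gr-sp; print("want yaw",np.arctan2(d[1],d[0]))
print(rel([gr[0],gr[1],150]))
```

```text
[ 578.43983679 -103.17436534   57.        ] [436.14708552 -72.23441811 100.        ] [480.33769078 -76.42150101  86.        ] {'r': np.float64(145.6), 'handle': np.float64(-0.321), 'rp': np.float64(34.1), 'rpv': np.float64(68.0), 'pawl': np.float64(-0.181)}
[-0.65 -0.11  1.88 -0.02  1.34 -2.21] [-3.11217081  0.01358579  3.13448878]
want yaw 2.9274867379774228
[ 3.54 20.01  2.1 ]
```

```bash
python3 -m jog '[{"x":0.9,"y":5,"z":0,"twist":0,"gripper":110},{"x":0.9,"y":5,"z":0,"twist":0,"gripper":110},{"x":0.9,"y":5,"z":0,"twist":0,"gripper":110},{"x":0.8,"y":5,"z":0.5,"twist":0,"gripper":110},{"x":0,"y":0,"z":0.5,"twist":1.2,"gripper":110},{"x":0,"y":0,"z":0.5,"twist":1.2,"gripper":110},{"x":0,"y":0,"z":0,"twist":0,"gripper":110},{"x":0,"y":0,"z":0,"twist":0,"gripper":110}]'
python3 -c "
from h import *
print(rel([436.1,-72.2,150]),rel([436.1,-72.2,77]))"
```

```text
time: 7.95
ee_pos: [430.0, -52.4, 150.9]
tool_rot: [-3.125, 0.011, 2.936]
wrist_force: [0.0, 0.1, 0.8]
finger_gap: 48.9
[-1.   -1.81  0.13] [-0.91 -1.69  7.43]
```

```bash
python3 -m jog '[{"x":-0.9,"y":-1.6,"z":0,"twist":0,"gripper":110},{"x":0,"y":0,"z":0,"twist":0,"gripper":110},{"x":0,"y":0,"z":0,"twist":0,"gripper":110}]'
python3 -c "
from h import *
print(rel([436.1,-72.2,77]))"
```

```text
time: 8.32
ee_pos: [436.2, -71.4, 151.7]
tool_rot: [-3.125, 0.012, 2.937]
wrist_force: [-0.2, -0.0, 0.1]
finger_gap: 48.6
[0.08 0.04 7.47]
```

```bash
python3 -m jog '[{"x":0,"y":0,"z":1.8,"twist":0,"gripper":110},{"x":0,"y":0,"z":1.8,"twist":0,"gripper":110},{"x":0,"y":0,"z":1.8,"twist":0,"gripper":110},{"x":0,"y":0,"z":1.2,"twist":0,"gripper":110},{"x":0,"y":0,"z":0,"twist":0,"gripper":110},{"x":0,"y":0,"z":0,"twist":0,"gripper":165},{"x":0,"y":0,"z":0,"twist":0,"gripper":165},{"x":0,"y":0,"z":0,"twist":0,"gripper":165}]'
python3 -c "
from h import *
print(rel([436.1,-72.2,77]))"
```

```text
time: 9.32
ee_pos: [436.0, -72.4, 80.9]
tool_rot: [-3.126, 0.011, 2.937]
wrist_force: [0.3, -1.5, 0.6]
finger_gap: 30.2
[0.   0.03 0.39]
```

```bash
cat > rep.py <<'E'
from h import *
s=bot.state(); d=s["ee_pos"][:2]-np.array([578.4,-103.2]); a=np.arctan2(-d[1],-d[0]); r=np.hypot(*d)
L=np.array([-np.sin(a),np.cos(a)])  # left tangent
F=s["wrist_force"]
print("t %.2f r %.1f handle %.3f z %.1f toolerr %.3f roll %.3f pitch %.3f  Fleft-pull %.1f Frad-out %.1f Fz %.1f"%(s["time"],r,a-.107,s["ee_pos"][2],(s["tool_rot"][2]-a-np.pi+np.pi)%(2*np.pi)-np.pi,s["tool_rot"][0],s["tool_rot"][1],-F[:2]@L,F[:2]@d/r,F[2]))
E
python3 rep.py; python3 -m jog '[{"x":-0.07,"y":1.4,"z":0,"twist":1.1,"gripper":165},{"x":-0.07,"y":1.4,"z":0,"twist":1.1,"gripper":165}]'>/dev/null; python3 rep.py;  python3 -m jog '[{"x":-0.07,"y":1.4,"z":0,"twist":1.1,"gripper":165}]'>/dev/null; python3 rep.py
```

```text
t 9.32 r 145.6 handle -0.320 z 80.9 toolerr 0.008 roll -3.126 pitch 0.011  Fleft-pull 1.4 Frad-out -0.6 Fz 0.6
t 9.57 r 145.1 handle -0.509 z 81.3 toolerr -0.002 roll -3.127 pitch 0.016  Fleft-pull 1.9 Frad-out -0.7 Fz -0.7
t 9.70 r 145.0 handle -0.607 z 81.4 toolerr -0.004 roll -3.128 pitch 0.018  Fleft-pull 0.8 Frad-out -0.5 Fz -1.2
```

```bash
python3 -m jog '[{"x":-0.07,"y":1.2,"z":0,"twist":0.9,"gripper":165}]'>/dev/null; python3 rep.py;  python3 -m jog '[{"x":-0.04,"y":0.6,"z":0,"twist":0.5,"gripper":165},{"x":0,"y":0,"z":0,"twist":0,"gripper":165}]'>/dev/null; python3 rep.py
python3 - <<'E'
from h import *
q,d=vision.grab_frame("top");p,_=vision.grab_frame("scene")
c=np.zeros((550,800,3),np.uint8)
c[:440,425:]=cv2.resize(p[190:278,265:340,::-1],(375,440),interpolation=2); c[:,:425]=cv2.resize(q[160:270,285:370,::-1],(425,550),interpolation=2)
cv2.imwrite("pics/c5.png",c)
E
```

```text
t 9.82 r 144.9 handle -0.691 z 81.5 toolerr -0.001 roll -3.129 pitch 0.019  Fleft-pull 1.3 Frad-out 0.3 Fz -0.9
t 10.07 r 144.5 handle -0.738 z 82.0 toolerr 0.002 roll -3.130 pitch 0.020  Fleft-pull -0.6 Frad-out -0.1 Fz -0.4
```

View pics/c5.png

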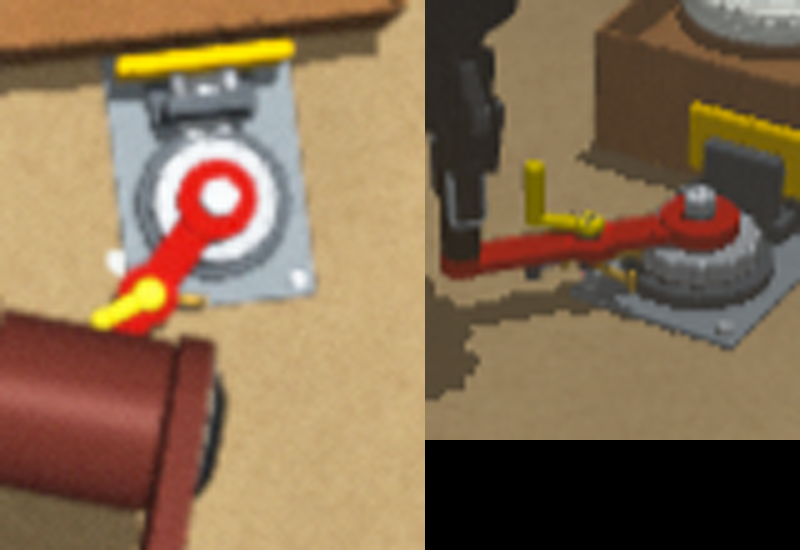

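The crop shows the lever well over to the left (pin (103,320), pivot (152,295)) and the foot not moved yet. Now swing right.

```bash
python3 -m jog '[{"x":-0.05,"y":-1.4,"z":0.1,"twist":-1.1,"gripper":165},{"x":-0.05,"y":-1.4,"z":0,"twist":-1.1,"gripper":165},{"x":-0.05,"y":-1.4,"z":0,"twist":-1.1,"gripper":165},{"x":-0.05,"y":-1.4,"z":0,"twist":-1.1,"gripper":165}]'>/dev/null; python3 rep.py;  python3 -m jog '[{"x":-0.05,"y":-1.4,"z":0,"twist":-1.1,"gripper":165},{"x":-0.05,"y":-1.4,"z":0,"twist":-1.1,"gripper":165},{"x":-0.05,"y":-1.4,"z":0,"twist":-1.1,"gripper":165},{"x":-0.05,"y":-1.4,"z":0,"twist":-1.1,"gripper":165}]' >/dev/null; python3 rep.py
```

```text
t 10.68 r 144.7 handle -0.345 z 82.5 toolerr 0.008 roll -3.126 pitch 0.017  Fleft-pull -1.9 Frad-out -0.3 Fz -1.5
t 11.18 r 146.0 handle 0.050 z 83.3 toolerr 0.010 roll -3.124 pitch 0.012  Fleft-pull -0.8 Frad-out -1.4 Fz -0.9
```

```bash
python3 -m jog '[{"x":-0.1,"y":-1.4,"z":0.1,"twist":-1.1,"gripper":165},{"x":-0.07,"y":-1.4,"z":0.1,"twist":-1.1,"gripper":165},{"x":-0.07,"y":-1.4,"z":0.1,"twist":-1.1,"gripper":165},{"x":-0.07,"y":-1.4,"z":0.1,"twist":-1.1,"gripper":165}]'>/dev/null; python3 rep.py;  python3 -m jog '[{"x":-0.07,"y":-1.4,"z":0,"twist":-1.1,"gripper":165},{"x":-0.07,"y":-1.4,"z":0,"twist":-1.1,"gripper":165},{"x":0,"y":-0.7,"z":0,"twist":-0.5,"gripper":165}]' >/dev/null; python3 rep.py
```

```text
t 11.68 r 146.2 handle 0.444 z 81.1 toolerr 0.012 roll -3.123 pitch 0.006  Fleft-pull -1.0 Frad-out -0.4 Fz 1.0
t 12.05 r 146.9 handle 0.685 z 81.3 toolerr 0.015 roll -3.126 pitch 0.002  Fleft-pull -1.0 Frad-out -0.5 Fz 0.5
```

Now the driving stroke to the left, reading the force as I go.

```bash
python3 -m jog '[{"x":-0.1,"y":1.4,"z":0,"twist":1.1,"gripper":165},{"x":-0.07,"y":1.4,"z":0,"twist":1.1,"gripper":165},{"x":-0.07,"y":1.4,"z":0,"twist":1.1,"gripper":165}]'>/dev/null; python3 rep.py;  python3 -m jog '[{"x":-0.07,"y":1.4,"z":0,"twist":1.1,"gripper":165},{"x":-0.07,"y":1.4,"z":0,"twist":1.1,"gripper":165}]' >/dev/null; python3 rep.py;  python3 -m jog '[{"x":-0.07,"y":1.4,"z":0,"twist":1.1,"gripper":165},{"x":-0.07,"y":1.4,"z":0,"twist":1.1,"gripper":165}]' >/dev/null; python3 rep.py
```

```text
t 12.43 r 147.2 handle 0.415 z 82.0 toolerr -0.013 roll -3.122 pitch 0.009  Fleft-pull 0.8 Frad-out -0.7 Fz -0.7
t 12.68 r 146.9 handle 0.233 z 82.3 toolerr -0.029 roll -3.120 pitch 0.015  Fleft-pull 10.0 Frad-out -1.2 Fz -5.6
t 12.93 r 146.3 handle 0.071 z 82.1 toolerr -0.065 roll -3.110 pitch 0.022  Fleft-pull 10.4 Frad-out 0.4 Fz -6.1
```

```bash
for i in 1; do python3 -m jog '[{"x":-0.07,"y":1.4,"z":0,"twist":1.3,"gripper":165},{"x":-0.07,"y":1.4,"z":0,"twist":1.3,"gripper":165}]'>/dev/null; python3 rep.py;  python3 -m jog '[{"x":-0.07,"y":1.4,"z":0,"twist":1.3,"gripper":165}]' >/dev/null; python3 rep.py;  python3 -m jog '[{"x":-0.07,"y":1.4,"z":0,"twist":1.3,"gripper":165}]' >/dev/null; python3 rep.py; done
```

```text
t 13.18 r 144.6 handle -0.088 z 81.9 toolerr -0.140 roll -3.103 pitch 0.031  Fleft-pull 10.7 Frad-out 2.9 Fz -1.6
t 13.30 r 143.0 handle -0.166 z 81.8 toolerr -0.178 roll -3.100 pitch 0.036  Fleft-pull 11.3 Frad-out 2.8 Fz -0.2
t 13.43 r 140.9 handle -0.245 z 81.7 toolerr -0.215 roll -3.097 pitch 0.041  Fleft-pull 10.8 Frad-out 3.1 Fz 2.3
```

```bash
for i in 1; do python3 -m jog '[{"x":0.3,"y":1.4,"z":0,"twist":0,"gripper":165}]'>/dev/null; python3 rep.py;  python3 -m jog '[{"x":0.3,"y":1.4,"z":0,"twist":0.2,"gripper":165}]' >/dev/null; python3 rep.py;  python3 -m jog '[{"x":0.1,"y":1.4,"z":0,"twist":0.4,"gripper":165}]' >/dev/null; python3 rep.py; done
```

```text
t 13.55 r 141.5 handle -0.328 z 81.6 toolerr -0.132 roll -3.091 pitch 0.041  Fleft-pull 10.6 Frad-out 1.9 Fz 2.4
t 13.68 r 142.6 handle -0.411 z 81.5 toolerr -0.067 roll -3.085 pitch 0.044  Fleft-pull 11.0 Frad-out -1.3 Fz 1.3
t 13.80 r 142.9 handle -0.492 z 81.4 toolerr -0.020 roll -3.080 pitch 0.047  Fleft-pull 10.6 Frad-out 0.6 Fz 1.6
```

```bash
for i in 1; do python3 -m jog '[{"x":0,"y":1.4,"z":0,"twist":0.9,"gripper":165}]'>/dev/null; python3 rep.py;  python3 -m jog '[{"x":0,"y":1.4,"z":0,"twist":0.9,"gripper":165}]' >/dev/null; python3 rep.py;  python3 -m jog '[{"x":0,"y":1.2,"z":0,"twist":0.8,"gripper":165}]' >/dev/null; python3 rep.py; done; python3 -c "
from h import *
q,d=vision.grab_frame('top')
for c,s in blobs(q,(20,120,120),(35,255,255),(280,70,350,250)): print(c,s,onz('top',*c,66))"
```

```text
t 13.93 r 142.8 handle -0.573 z 81.3 toolerr -0.019 roll -3.077 pitch 0.053  Fleft-pull 10.5 Frad-out 0.8 Fz 4.9
t 14.05 r 142.6 handle -0.655 z 81.2 toolerr -0.018 roll -3.075 pitch 0.059  Fleft-pull 11.4 Frad-out 0.6 Fz 5.9
t 14.18 r 142.3 handle -0.724 z 81.2 toolerr -0.021 roll -3.073 pitch 0.064  Fleft-pull 11.7 Frad-out 0.5 Fz 6.9
[315.2  89.9] [286  85  61  11 314] [888.02955273 -64.57542078  66.        ]
[325.3 167.9] [307 164  37   8 163] [664.49365597 -93.5705263   66.        ]
[310.3 220.7] [303 216  15  11  76] [515.30864863 -51.75834194  66.        ]
[323.4 220.1] [322 219   4   3   9] [517.23321109 -88.42423756  66.        ]
```

```bash
python3 -m jog '[{"x":0.1,"y":-1.4,"z":0,"twist":-1.1,"gripper":165},{"x":0,"y":-1.4,"z":0,"twist":-1.1,"gripper":165},{"x":-0.05,"y":-1.4,"z":0,"twist":-1.1,"gripper":165},{"x":-0.05,"y":-1.4,"z":0,"twist":-1.1,"gripper":165}]'>/dev/null; python3 rep.py;  python3 -m jog '[{"x":-0.05,"y":-1.4,"z":0,"twist":-1.1,"gripper":165},{"x":-0.05,"y":-1.4,"z":0,"twist":-1.1,"gripper":165},{"x":-0.05,"y":-1.4,"z":0,"twist":-1.1,"gripper":165},{"x":-0.05,"y":-1.4,"z":0,"twist":-1.1,"gripper":165}]' >/dev/null; python3 rep.py;python3 -m jog '[{"x":-0.05,"y":-1.4,"z":0,"twist":-1.1,"gripper":165},{"x":-0.05,"y":-1.4,"z":0,"twist":-1.1,"gripper":165}]' >/dev/null; python3 rep.py
```

```text
t 14.72 r 145.8 handle -0.340 z 85.9 toolerr -0.008 roll -3.058 pitch 0.035  Fleft-pull -1.9 Frad-out -0.9 Fz -1.3
t 15.22 r 148.2 handle 0.048 z 90.4 toolerr 0.000 roll -3.054 pitch 0.002  Fleft-pull -2.5 Frad-out -1.8 Fz -1.1
t 15.47 r 149.4 handle 0.236 z 92.3 toolerr 0.009 roll -3.058 pitch -0.015  Fleft-pull -0.8 Frad-out -0.6 Fz -0.9
```

```bash
python3 -m jog '[{"x":-0.3,"y":0,"z":0.6,"twist":0,"gripper":165},{"x":0,"y":0,"z":0.6,"twist":0,"gripper":165},{"x":-0.05,"y":1.4,"z":0,"twist":1.0,"gripper":165},{"x":-0.05,"y":1.4,"z":0.1,"twist":1,"gripper":165}]'>/dev/null; python3 rep.py;  python3 -m jog '[{"x":-0.05,"y":1.2,"z":0.1,"twist":0.9,"gripper":165}]' >/dev/null; python3 rep.py;python3 -m jog '[{"x":-0.05,"y":1.2,"z":0.1,"twist":0.9,"gripper":165}]' >/dev/null; python3 rep.py
```

```text
t 15.97 r 146.6 handle 0.060 z 76.6 toolerr 0.000 roll -3.054 pitch 0.002  Fleft-pull 1.6 Frad-out -1.3 Fz 0.1
t 16.10 r 146.6 handle -0.025 z 74.4 toolerr 0.003 roll -3.054 pitch 0.009  Fleft-pull 1.3 Frad-out -0.7 Fz 1.6
t 16.23 r 146.5 handle -0.109 z 72.3 toolerr 0.006 roll -3.054 pitch 0.017  Fleft-pull 1.6 Frad-out -0.8 Fz 0.9
```

```bash
python3 -m jog '[{"x":-0.05,"y":1.2,"z":-0.2,"twist":0.9,"gripper":165}]' >/dev/null; python3 rep.py;python3 -m jog '[{"x":-0.05,"y":1.0,"z":-0.2,"twist":0.7,"gripper":165}]' >/dev/null; python3 rep.py;python3 -m jog '[{"x":-0.05,"y":0.8,"z":-0.1,"twist":0.5,"gripper":165}]' >/dev/null; python3 rep.py
```

```text
t 16.35 r 147.1 handle -0.191 z 72.6 toolerr 0.007 roll -3.053 pitch 0.024  Fleft-pull 9.9 Frad-out -1.4 Fz -5.9
t 16.48 r 147.9 handle -0.253 z 72.5 toolerr 0.007 roll -3.050 pitch 0.028  Fleft-pull 10.9 Frad-out -0.3 Fz -6.4
t 16.60 r 148.1 handle -0.298 z 72.2 toolerr 0.007 roll -3.046 pitch 0.032  Fleft-pull 10.1 Frad-out -1.8 Fz -0.4
```

```bash
python3 -m jog '[{"x":-0.1,"y":1.0,"z":-0.1,"twist":0.6,"gripper":165}]' >/dev/null; python3 rep.py;python3 -m jog '[{"x":-0.1,"y":1.0,"z":-0.1,"twist":0.6,"gripper":165}]' >/dev/null; python3 rep.py;python3 -m jog '[{"x":-0.1,"y":0.8,"z":-0.1,"twist":0.5,"gripper":165}]' >/dev/null; python3 rep.py
```

```text
t 16.73 r 147.9 handle -0.354 z 72.0 toolerr 0.010 roll -3.042 pitch 0.036  Fleft-pull 10.6 Frad-out 1.7 Fz 2.5
t 16.85 r 147.6 handle -0.410 z 71.9 toolerr 0.012 roll -3.038 pitch 0.041  Fleft-pull 11.0 Frad-out -0.1 Fz 1.8
t 16.98 r 147.4 handle -0.453 z 71.9 toolerr 0.010 roll -3.033 pitch 0.045  Fleft-pull 9.9 Frad-out 1.1 Fz 2.4
```

```bash
python3 -m jog '[{"x":-0.1,"y":1.2,"z":-0.2,"twist":0.8,"gripper":165}]' >/dev/null; python3 rep.py;python3 -m jog '[{"x":-0.1,"y":1.0,"z":-0.2,"twist":0.7,"gripper":165}]' >/dev/null; python3 rep.py;python3 -m jog '[{"x":-0.1,"y":1.0,"z":-0.2,"twist":0.7,"gripper":165}]' >/dev/null; python3 rep.py;python3 -m jog '[{"x":-0.1,"y":1.0,"z":-0.2,"twist":0.7,"gripper":165}]' >/dev/null; python3 rep.py
python3 - <<'E'
from h import *
q,d=vision.grab_frame('top'); np.savez("t6.npz",p=q,d=d)
for c,s in blobs(q,(20,120,120),(35,255,255),(280,70,350,250)): print(c,s,onz('top',*c,66))
c=np.zeros((560,780,3),np.uint8); c=cv2.resize(q[75:265,250:380,::-1],None,fx=3.1,fy=3.1,interpolation=2); cv2.imwrite("pics/c6.png",c)
E
```

```text
t 17.10 r 147.6 handle -0.522 z 72.0 toolerr 0.007 roll -3.031 pitch 0.052  Fleft-pull 10.8 Frad-out -1.4 Fz -1.4
t 17.23 r 147.8 handle -0.578 z 71.9 toolerr 0.001 roll -3.028 pitch 0.057  Fleft-pull 10.0 Frad-out -0.8 Fz -1.5
t 17.35 r 148.0 handle -0.633 z 71.8 toolerr -0.007 roll -3.025 pitch 0.063  Fleft-pull 10.3 Frad-out -1.3 Fz 0.4
t 17.48 r 148.1 handle -0.687 z 71.7 toolerr -0.016 roll -3.022 pitch 0.069  Fleft-pull 11.0 Frad-out -0.9 Fz 1.2
[315.   89.5] [286  85  61  10 265] [889.18620737 -64.00340725  66.        ]
[324.7 166.2] [307 163  37   8 162] [669.31195866 -91.87463826  66.        ]
[310.6 221.4] [303 216  16  11  71] [513.35259746 -52.60421152  66.        ]
[324.  220.4] [322 220   5   2   8] [516.40373645 -90.10436328  66.        ]
```

View pics/c6.png

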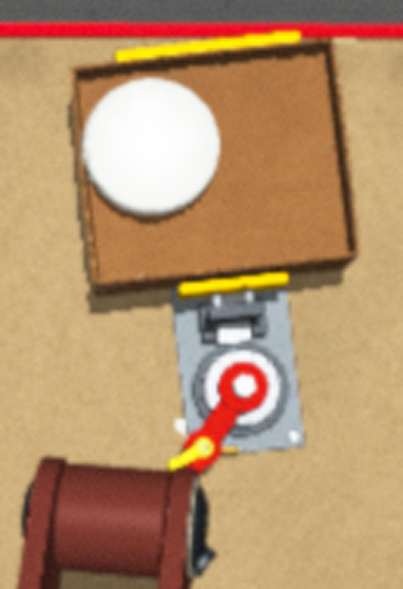

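The picture shows the foot about 14 mm further on, against or close to the carton at (235,285), and the lever still left at (190,455). The carton is square to the fence. Next stroke.

```bash
python3 -m jog '[{"x":-0.1,"y":-1.4,"z":0.1,"twist":-1.1,"gripper":165},{"x":-0.05,"y":-1.4,"z":0.15,"twist":-1.1,"gripper":165},{"x":-0.05,"y":-1.4,"z":0.15,"twist":-1.1,"gripper":165},{"x":-0.05,"y":-1.4,"z":0.15,"twist":-1.1,"gripper":165}]'>/dev/null; python3 rep.py;  python3 -m jog '[{"x":-0.1,"y":-1.4,"z":0.15,"twist":-1.1,"gripper":165},{"x":-0.1,"y":-1.4,"z":0.15,"twist":-1.1,"gripper":165},{"x":-0.1,"y":-1.4,"z":0.15,"twist":-1.1,"gripper":165},{"x":-0.1,"y":-1.4,"z":0.15,"twist":-1.1,"gripper":165}]' >/dev/null; python3 rep.py;python3 -m jog '[{"x":-0.1,"y":-1.4,"z":0.15,"twist":-1.1,"gripper":165},{"x":-0.1,"y":-1.4,"z":0.15,"twist":-1.1,"gripper":165}]' >/dev/null; python3 rep.py
```

```text
t 18.02 r 149.4 handle -0.324 z 72.0 toolerr 0.013 roll -3.008 pitch 0.020  Fleft-pull -1.3 Frad-out -1.4 Fz 0.2
t 18.52 r 148.5 handle 0.045 z 71.6 toolerr 0.036 roll -3.015 pitch -0.033  Fleft-pull 0.4 Frad-out -0.1 Fz 1.1
t 18.77 r 147.6 handle 0.228 z 70.8 toolerr 0.050 roll -3.027 pitch -0.059  Fleft-pull -1.8 Frad-out 0.6 Fz 2.1
```

```bash
python3 -m jog '[{"x":-0.1,"y":1.4,"z":-0.2,"twist":1.1,"gripper":165},{"x":-0.1,"y":1.4,"z":-0.2,"twist":1.1,"gripper":165},{"x":-0.1,"y":1.2,"z":-0.15,"twist":0.9,"gripper":165}]' >/dev/null; python3 rep.py;python3 -m jog '[{"x":-0.1,"y":1.0,"z":-0.1,"twist":0.7,"gripper":165}]' >/dev/null; python3 rep.py;python3 -m jog '[{"x":-0.1,"y":1.0,"z":-0.1,"twist":0.7,"gripper":165}]' >/dev/null; python3 rep.py;python3 -m jog '[{"x":-0.1,"y":0.8,"z":-0.1,"twist":0.5,"gripper":165}]' >/dev/null; python3 rep.py
```

```text
t 19.15 r 147.7 handle -0.045 z 71.0 toolerr 0.042 roll -3.013 pitch -0.023  Fleft-pull 0.4 Frad-out -1.1 Fz 0.6
t 19.27 r 147.6 handle -0.117 z 70.6 toolerr 0.050 roll -3.011 pitch -0.014  Fleft-pull 1.6 Frad-out -0.6 Fz 1.8
t 19.40 r 147.2 handle -0.177 z 70.7 toolerr 0.049 roll -3.005 pitch -0.005  Fleft-pull 11.6 Frad-out -1.0 Fz 0.5
t 19.52 r 146.9 handle -0.223 z 70.6 toolerr 0.050 roll -2.999 pitch 0.001  Fleft-pull 11.0 Frad-out 1.0 Fz -2.0
```

```bash
python3 -m jog '[{"x":0,"y":0.9,"z":-0.1,"twist":0.7,"gripper":165}]' >/dev/null; python3 rep.py;python3 -m jog '[{"x":0,"y":0.9,"z":-0.1,"twist":0.7,"gripper":165}]' >/dev/null; python3 rep.py;python3 -m jog '[{"x":0,"y":0.9,"z":-0.1,"twist":0.7,"gripper":165}]' >/dev/null; python3 rep.py;python3 -m jog '[{"x":0,"y":0.9,"z":-0.1,"twist":0.7,"gripper":165}]' >/dev/null; python3 rep.py
```

```text
t 19.65 r 147.3 handle -0.272 z 70.5 toolerr 0.037 roll -2.993 pitch 0.011  Fleft-pull 11.5 Frad-out -1.8 Fz -0.8
t 19.77 r 147.5 handle -0.319 z 70.4 toolerr 0.022 roll -2.987 pitch 0.022  Fleft-pull 11.7 Frad-out -1.6 Fz -0.2
t 19.90 r 147.7 handle -0.364 z 70.3 toolerr 0.005 roll -2.981 pitch 0.032  Fleft-pull 13.9 Frad-out -2.1 Fz -0.7
t 20.02 r 147.7 handle -0.408 z 70.1 toolerr -0.013 roll -2.976 pitch 0.043  Fleft-pull 13.9 Frad-out -1.0 Fz 2.1
```

```bash
python3 -m jog '[{"x":0,"y":0.7,"z":-0.1,"twist":0.4,"gripper":165}]' >/dev/null; python3 rep.py;python3 -m jog '[{"x":0,"y":0.5,"z":-0.1,"twist":0.3,"gripper":165}]' >/dev/null; python3 rep.py
```

```text
t 20.15 r 147.8 handle -0.437 z 70.0 toolerr -0.019 roll -2.969 pitch 0.049  Fleft-pull 15.1 Frad-out -0.5 Fz 1.6
t 20.27 r 148.1 handle -0.451 z 70.0 toolerr -0.030 roll -2.961 pitch 0.053  Fleft-pull 15.7 Frad-out -0.5 Fz 0.9
```

```bash
python3 -m jog '[{"x":0,"y":-0.5,"z":0.05,"twist":0,"gripper":165},{"x":0,"y":0,"z":0,"twist":0,"gripper":110},{"x":0,"y":0,"z":0,"twist":0,"gripper":100},{"x":0,"y":0,"z":0,"twist":0,"gripper":100}]' ; python3 rep.py
python3 - <<'E'
from h import *
print(R.from_euler("xyz",bot.state()["tool_rot"]).as_matrix().T@[0,0,1])
E
```

```text
time: 20.78
ee_pos: [435.9, -58.0, 69.0]
tool_rot: [-2.958, 0.053, 2.766]
wrist_force: [-0.2, 0.6, 0.4]
finger_gap: 52.0
t 20.77 r 149.5 handle -0.414 z 69.0 toolerr -0.068 roll -2.958 pitch 0.053  Fleft-pull -0.5 Frad-out 0.3 Fz 0.4
[-0.05306736 -0.18226996 -0.98181542]
```

```bash
python3 -m jog '[{"x":-0.1,"y":-0.37,"z":-2,"twist":0,"gripper":100},{"x":-0.15,"y":-0.55,"z":-3,"twist":0,"gripper":100},{"x":-0.2,"y":-0.73,"z":-4,"twist":0,"gripper":100},{"x":-0.2,"y":-0.73,"z":-4,"twist":0,"gripper":100},{"x":0,"y":5,"z":-1,"twist":0,"gripper":100},{"x":0,"y":5,"z":-1,"twist":0,"gripper":100},{"x":0,"y":5,"z":-1,"twist":0,"gripper":100},{"x":0,"y":5,"z":-1,"twist":0,"gripper":100},{"x":0,"y":0,"z":0,"twist":0,"gripper":100}]'
python3 - <<'E'
from h import *
q,d=vision.grab_frame('top');p,_=vision.grab_frame("scene")
for c,s in blobs(q,(20,120,120),(35,255,255),(280,70,350,250)): print(c,s,onz('top',*c,66).round(1))
c=np.zeros((580,800,3),np.uint8); c[:,:400]=cv2.resize(q[75:265,250:380,::-1],(400,580),interpolation=2); c[:440,400:]=cv2.resize(p[190:278,265:345,::-1],(400,440),interpolation=2); cv2.imwrite("pics/c7.png",c)
T=np.load("top0.npz")['p']; df=cv2.absdiff(T,q).max(2)>60
print(cv2.connectedComponentsWithStats(df.astype(np.uint8))[2][1:][:20][:, :] if df.sum()<3000 else df.sum())
E
```

```text
time: 21.9
ee_pos: [512.6, 140.4, 209.2]
tool_rot: [-2.962, 0.055, 2.765]
wrist_force: [-0.5, -0.2, -0.3]
finger_gap: 52.1
[315.1  89.4] [287  85  60  10 253] [889.5 -64.3  66. ]
[324.9 166. ] [307 162  37   9 172] [669.9 -92.4  66. ]
[318.2 225.4] [312 219  13  14  82] [502.3 -73.9  66. ]
[330.4 220.2] [329 219   4   3   8] [ 517.1 -108.    66. ]
19105
```

View pics/c7.png

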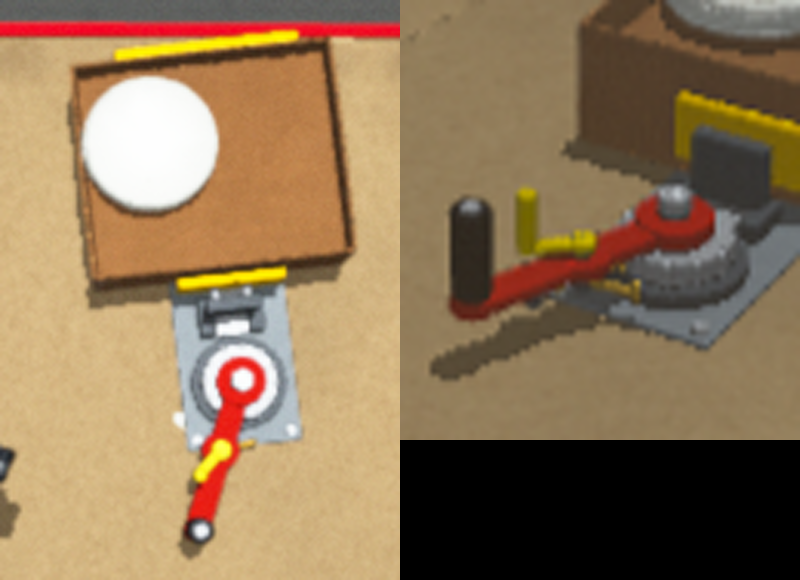

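The lever is still to the left (pin (200,475), pivot (222,450)). The handle is free, the foot presses on the carton, and the carton is square against the fence. Handing in.

```bash
python3 -c "
from cell import close_job
print(close_job())"
```

```text
the job is handed in; nothing more can be done
None
```

The carton is clamped against the fence and the job is handed in. The robot clock stood at about 22 s, well inside the 64 s limit.

**Lever:** I flipped it to tighten first, by pushing the pin left with closed fingers. As the task said it might, the handle gave to the left while I pushed.

**Clamping:** I then worked the grip to and fro with loosely closed fingers. The first pull left met no resistance, and three driving strokes followed. The pull was about 10–11 N while the jaw was free. It rose over the last stroke to 15.1 N and then 15.7 N, where I stopped. By your figures that is roughly 80 N on the carton. Single readings were noisy by about 0.5 N, and I did not re-test the pull with a fresh swing afterwards.

**Last checks:**
- **Lever:** in the last picture it stands to the left (tighten).
- **Handle:** it is let go, and the robot is clear of everything with wrist force near zero.
- **Carton:** it is square to the fence with the foot against it; the foot moved about 15 mm in all.

**Not as intended:**
- **Gripper tilt:** the gripper slowly tilted to about 10 degrees during the driving strokes. It still released cleanly.
- **Other things on the bench:** I never moved the gripper near the cup, tape roll, stapler or box cutter. A before-and-after picture comparison was swamped by the arm, so it confirms nothing about them.

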